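Set out a soap dish from the nested stack

ROBOT

A 6-joint arm with a two-finger parallel gripper is mounted at the origin on the work surface. World frame = base frame: x ahead of the robot, y to its left, z up, the work surface at z = 0. Lengths are in m, angles in rad, forces in N, time in s.
With the tool pointing down it reaches from about 0.275 to 0.875 m from the base axis. Payload 12.5 kg.
Tool frame: the origin (TCP) lies midway between the tips of the shut fingers; the grasp point (between the pads) lies 19 mm behind it; z points along the fingers, y is the direction in which the jaws open and shut (so a half turn about z gives the same grasp; the last joint's range is limited). The gripper opens to 85 mm and grips with 20 to 120 N. Pads are 22 mm wide; open, the fingers measure 114 mm over their backs; the gripper's body (76 mm by 85 mm) begins 54 mm behind the grasp point. The pads swing forward as they close: fully open they stand 13 mm farther back than shut.
Start: joints at [1.146, 0.351, 1.652, -0, 1.139, -0.085], TCP at [0.183, 0.519, 0.231] pointing down, gripper open.
Joint ranges: [-2.75, 2.75], [-0.79, 2.1], [0.01, 2.65], [-1.57, 4.71], [0.07, 3.14], [-2.87, 2.87]. Speed limits (rad/s): [2.22, 2.22, 2.79, 3.14, 3.14, 3.14].

INTERFACE

Orientations are given as a unit quaternion [x, y, z, w].
In Python, from workcell import env, vision, spotter gives the robot as it stands.
- The arm moves only by the tool send_rows, never from a script. Its arguments are lists of equal length, an entry for each row: "delta_rot": the turn, a rotation vector about the tool's x, y, z in rad, a list of three; "travel": the shift along the tool's x, y, z in mm, a list of three; "jaw": the finger opening in mm, from 0 to 85.4. A call has exactly 5 rows; each row is the pose to reach, as a shift and turn from the pose measured when the call began, along the tool's axes at that moment; what a row does not reach only later rows make up. A row lasts 1/12 s, in which the tool goes at most 41.7 mm and 7.16 degrees, less where a joint would pass 70% of its speed; a pose out of reach is approached as far as the arm can. A call with a gripper value outside its range is refused whole. The fingers move at their own pace and stop on an object; "squeeze" is the grip in N (left out, the last holds). Time passes only in rows, so rows that repeat a pose let the fingers close, or fill a call up. It gives the time, the measured TCP pose, the force and the opening at its end, in the units of the state.
- env.get_state(): the state, without advancing time (a new reading comes with each control period).
- vision.get_image(name): name is "side" or "top"; returns a dict with "frame" (420x560x3 uint8, red, green, blue), "range_z" (420x560 float32, m along the optical axis (not along the pixel's ray), 0 where there is no reading), "intrinsics" (3x3 intrinsics, pixels), "view" (4x4, takes a point from world to camera coordinates). Camera axes: x right, y up, looking along -z (the intrinsics and any distortion apply to the point x, -y, -z); pixel columns grow to the right and rows downward; lengths in m; the calibration is good to about 2 mm. A picture is of the moment at which its call begins.
- env.job_done(): hands the job in, once; it reports no verdict.
Trained networks look in a picture, given as the dict that the camera call returned (one of the last four; its "shot" number tells which), for a name from the list of things; names that differ only in an ending like _2 or _b are one class to them, and where a whole thing is asked for, a point or a joint stands for the part that bears it (a point fixed in the world has none). Each returns a list of dicts, best first, with "p" (0 to 1); they miss things now and then, are a little off and sometimes report something else, mostly with a low value. They report only what shows in the picture. A call takes as long as a camera call. They do not tell look-alikes from the thing itself.
- spotter.look_for(query, picture): "uv" ([column, row] in pixels, amid what is visible of it).
- spotter.outline_of(query, picture): "region" (420x560 bool, what is visible of it) and "uv" ([column, row] in pixels, amid what is visible of it).
- spotter.tip_of(query, picture): "uv" ([column, row] in pixels: a listed point, or the origin of a listed thing).
The state is a dict: "t": time; "joints": joint angles; "dq": joint speeds; "tau": joint torques, N m; "ee_pos": TCP position; "orientation": TCP orientation; "wrist_force": force on the tool from outside, world axes, zero at the start; "ft_torque": the same for the moment, N m; "width": finger opening in m.
Only numpy, scipy, OpenCV 4.12 (cv2) and the standard library are available. Lean on these libraries where they do the work, as an engineer would, in place of code of your own. Each camera call takes 0.05 s, during which the arm holds its last target. There are 200 camera calls.

TASK

Get the soap ready at the washstand: lift just the top soap dish off the nested stack, leaving the other dishes stacked where they are, and set it down gently on the empty end of the wooden tray, upright and lengthwise along the tray. Then lay the bar of soap flat in that dish, lengthwise between the raised steps at the dish's two ends. Nothing may be dropped, and the mug, the pump bottle and the duck are to be left alone.

Things in the scene. Friction and masses are not known exactly. Their poses are not given: they have to be found in the camera images.
- dish_top: The top one, teal, of a nested stack of four soap dishes alike but for their colour: rectangular with rounded corners, flared walls, 118 x 68 mm at the rim, foot 100 x 46 mm, 22 mm high, about 140 g. Origin: centre of its underside; x along its length, y across, z up. In the stack each dish stands 13 mm above the one below.
- dish_top_rim (a point): Centre of the top dish's rim, 18 mm above its underside; axes as the dish's. The rim is an upright band 8 mm high (14 to 22 mm above the underside), to be gripped from above across its 68 mm width. In the stack a 5 mm gap parts it from the rim below: with the fingertips 0 to 8 mm below this point only the top dish is held.
- dish_top_ribs (a point): Centre of the top dish's inside, on the tops of its two lengthwise drain ribs, 7 mm above its underside, where the soap lies. At each short end is a flat stacking step, 6 mm above the ribs; between the steps 82 mm are clear. Clear width: about 46 mm at the ribs, 60 mm at the rim, which is 15 mm above the ribs.
- dish_2: The second soap dish of the stack, cream, otherwise the same as the top one. Origin: centre of its underside. It must stay.
- dish_3: The third soap dish of the stack, teal, the same shape; it must stay.
- dish_4: The bottom soap dish of the stack, cream, the same shape, standing on the counter; it must stay.
- soap: A pale pink bar of soap with rounded edges, 68 mm long (its x), 42 mm wide (y), 28 mm thick, about 85 g, lying flat on the counter. Origin: centre of its underside; z up. In a dish its top stands 13 mm above the rim: gripped across its width by its upper part (fingertips 17 mm or more above its underside) it goes in without the fingers touching the rim.
- tray: A light wooden tray, 300 x 136 mm, standing fast on the counter. Origin: centre of its underside; x along its length, towards the empty end. Floor 6 mm above the counter, low rim 6 mm thick and 14 mm above the counter, 288 x 124 mm inside. The mug and the pump bottle stand on the -x half.
- tray_place (a point): The middle of the empty end of the tray, on the tray's floor (6 mm above the counter), 75 mm from the tray's centre; axes as the tray's.
- mug: A white tooth mug, 68 mm across and 85 mm high, holding two toothbrushes that reach 190 mm high, standing on the tray. Origin: centre of its underside. Leave alone.
- pump_bottle: An amber soap-pump bottle with a white pump head, 56 mm across and 153 mm high, standing on the tray. Origin: centre of its underside. Leave alone.
- duck: A small yellow bath duck, 65 mm long, 46 mm wide and 58 mm high, standing on the counter. Origin: centre of its underside. Leave alone.
Things that resemble listed ones, but are neither listed nor needed, are in the scene too. There is more than one size of the soap; the one meant has the size given above. Leave any pink look-alike of the dish_top alone.

How it is judged:
On the way, in this order (a step that is already met when the one before it is completed fails the run):
1. the top dish is lifted clear above the stack and the other dishes stay stacked (height (world z) of dish_top above 0.052 m and contact force between dish_top and dish_2 below 0.05 N and distance of each of dish_2, dish_3, dish_4 from where it was at the start of the episode below 0.015 m), for 0.2 s.
2. the dish stands on the empty end of the tray, upright, lengthwise, let go and at rest (x of dish_top in the frame of tray_place between -0.03 and 0.03 m and y of dish_top in the frame of tray_place between -0.03 and 0.03 m and z of dish_top in the frame of tray_place between -0.003 and 0.004 m and angle between dish_top's own z axis and vertical below 0.06 rad and angle between the x axis of dish_top and the x axis of tray, either way round below 0.3 rad and linear speed of dish_top below 0.02 m/s and angular speed of dish_top below 0.3 rad/s and contact force between the fingers and dish_top below 0.05 N), for 0.3 s.
At the end, for the whole second after the job is handed in: Top dish flat (0.06 rad) on the tray floor, 30 mm from the middle of its empty end, lengthwise (0.3 rad). Soap flat on its ribs (0.12 rad), lengthwise (0.35 rad), 13 mm along, 7 mm across. Both at rest. Other dishes moved under 15 mm; mug, bottle, duck under 25 mm (x of dish_top in the frame of tray_place between -0.03 and 0.03 m and y of dish_top in the frame of tray_place between -0.03 and 0.03 m and z of dish_top in the frame of tray_place between -0.003 and 0.004 m and angle between dish_top's own z axis and vertical below 0.06 rad and angle between the x axis of dish_top and the x axis of tray, either way round below 0.3 rad and linear speed of each of dish_top, soap below 0.02 m/s and angular speed of each of dish_top, soap below 0.3 rad/s and x of soap in the frame of dish_top between -0.013 and 0.013 m and y of soap in the frame of dish_top between -0.007 and 0.007 m and z of soap in the frame of dish_top between 0.003 and 0.0105 m and angle between soap's own z axis and vertical below 0.12 rad and angle between the x axis of soap and the x axis of dish_top, either way round below 0.35 rad and distance of each of dish_2, dish_3, dish_4 from where it was at the start of the episode below 0.015 m and angle between each of dish_2, dish_3, dish_4's own z axis and vertical below 0.1 rad and distance of each of mug, pump_bottle, duck from where it was at the start of the episode below 0.025 m); the robot touches nothing.
It fails at once if one of the other dishes is lifted or dragged more than 15 mm (distance of any of dish_2, dish_3, dish_4 from where it was at the start of the episode above 0.015 m).
It fails at once if the dish is dropped (let go and falling faster than 0.5 m/s, about 13 mm of fall) (contact force between the fingers and dish_top below 0.05 N and linear speed of dish_top above 0.5 m/s).
It fails at once if the soap is dropped (let go and falling faster than 0.6 m/s, about 18 mm of fall) (contact force between the fingers and soap below 0.05 N and linear speed of soap above 0.6 m/s).
It fails at once if the mug, the pump bottle or the duck is moved more than 25 mm (distance of any of mug, pump_bottle, duck from where it was at the start of the episode above 0.025 m).
It also fails if it takes over 69 s, if anything falls off the work surface, if the arm or the gripper's body presses on something with over 40 N, if the wrist force passes 120 N, or if a joint passes its speed limit or range.

## Working session

There is one attempt and no reset: what is moved stays moved. The work goes in short steps, Python scripts to look and compute and a tool call to move; the robot and the scene stay as the last step left them, time stands still between calls to the robot, and variables do not carry over. Pictures are saved under pics/ and viewed, about 8 in all and at most 12, crops included, and the job is handed in when it is done.

Besides the shell and the picture viewer there is one more tool, called after "Emit:" as a command line: name --argument value ..., lists and objects as JSON in quotes. send_rows: Moves the arm, as the interface text tells. Its arguments: {"type":"object","properties":{"delta_rot":{"type":"array"},"travel":{"type":"array"},"jaw":{"type":"array"},"squeeze":{"type":"number"}},"required":["delta_rot","travel","jaw"]}

```bash
ls; mkdir -p pics; cat > h.py <<'E'
import numpy as np, cv2
from workcell import env, vision, spotter
def cloud(im):
    K=im["intrinsics"];d=im["range_z"];v,u=np.mgrid[:420,:560]
    c=np.stack([(u-K[0,2])/K[0,0]*d,-(v-K[1,2])/K[1,1]*d,-d],-1)
    T=np.linalg.inv(im["view"]); w=c@T[:3,:3].T+T[:3,3]; w[d<=0]=np.nan; return w
def save(n,im): cv2.imwrite(f"pics/{n}.png",im[:,:,::-1])
E
python3 - <<'E'
from h import *
print(env.get_state())
ims=[]
for n in("top","side"):
    im=vision.get_image(n);w=cloud(im);ims.append(im["frame"])
    print(n,"cam",np.linalg.inv(im["view"])[:3,3].round(3),im["intrinsics"].round(1).tolist())
    for q in("dish_top","soap","tray","mug","pump_bottle","duck"):
        for r in spotter.outline_of(q,im)[:5]:
            m=r["region"];p=w[m];p=p[~np.isnan(p[:,0])]
            if len(p)<10: continue
            zt=np.percentile(p[:,2],95);t=p[p[:,2]>zt-.006]
            rc=cv2.minAreaRect((t[:,:2]*1000).astype(np.float32))
            print(q,round(r["p"],2),np.round(r["uv"]),"z",np.percentile(p[:,2],[5,50,95]).round(3),"rect",np.round(rc[0]),np.round(rc[1]),round(rc[2],1))
    for q in("dish_top_rim","tray_place"):
        print(q,[(round(r["p"],2),np.round(r["uv"])) for r in spotter.tip_of(q,im)[:4]])
save("a",cv2.resize(ims[0],(800,600)));save("b",cv2.resize(ims[1],(800,600)))
E
```

```text
pics
{'t': 0.0, 'joints': array([ 1.14637789e+00,  3.51271175e-01,  1.65243077e+00,  1.09855779e-05,
        1.13910251e+00, -8.46054625e-02]), 'dq': array([ 0.00032022, -0.00184585,  0.00135844,  0.00014034, -0.00155183,
       -0.00043969]), 'tau': array([-2.32284059e-03, -5.06100655e+01, -2.91402912e+01, -2.16425065e-04,
        4.51225744e-03,  4.10034784e-05]), 'ee_pos': array([0.18315855, 0.51825108, 0.23073675]), 'orientation': array([ 1.69092421e-01,  9.85600013e-01, -5.85127281e-04, -1.57376474e-04]), 'wrist_force': array([ 0.08777666, -0.4276232 , -0.21580944]), 'ft_torque': array([-0.01216956,  0.00848916, -0.01929217]), 'width': 0.08566337905325294}
top cam [ 0.262 -0.018  1.36 ] [[478.6, 0.0, 279.3], [0.0, 478.6, 206.7], [0.0, 0.0, 1.0]]
dish_top 0.88 [180. 178.] z [0.039 0.05  0.063] rect [565. 261.] [118.  69.] 73.2
dish_top 0.66 [180. 233.] z [0.001 0.011 0.024] rect [420. 249.] [ 69. 118.] 37.4
soap 0.97 [315. 272.] z [0.031 0.039 0.044] rect [ 330. -120.] [89. 52.] 18.6
soap 0.93 [276. 231.] z [0.022 0.028 0.033] rect [437. -15.] [37. 63.] 75.0
soap 0.49 [257. 266.]
[... 775 characters left out ...]
35 0.042] rect [ 331. -119.] [89. 55.] 19.0
soap 0.66 [358. 260.] z [0.005 0.02  0.023] rect [340.  34.] [50. 31.] 81.7
soap 0.59 [313. 241.] z [0.009 0.026 0.03 ] rect [438. -15.] [42. 64.] 73.2
tray 0.65 [276. 196.] z [0.005 0.007 0.015] rect [ 557. -246.] [136. 307.] 5.1
mug 0.57 [282. 158.] z [0.006 0.075 0.179] rect [ 564. -289.] [66. 13.] 67.7
mug 0.17 [221. 351.] z [0.028 0.034 0.036] rect [546. 284.] [120.  47.] 46.0
pump_bottle 0.68 [280. 138.] z [0.075 0.11  0.159] rect [ 568. -330.] [13. 50.] 18.4
duck 0.68 [202. 226.] z [0.012 0.033 0.056] rect [676. -15.] [28. 21.] 8.5
dish_top_rim [(0.88, array([215., 314.])), (0.7, array([306., 336.]))]
tray_place [(0.98, array([278., 204.]))]
```

View pics/a.png

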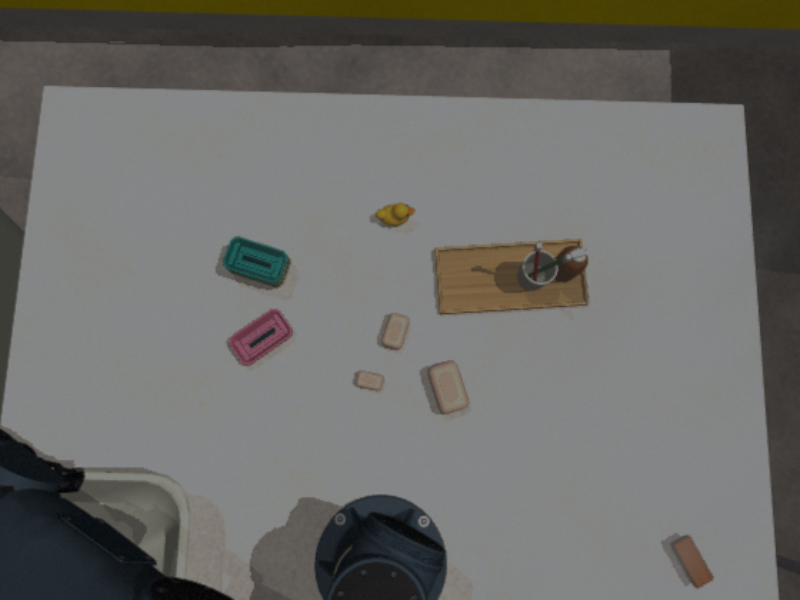

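View pics/b.png

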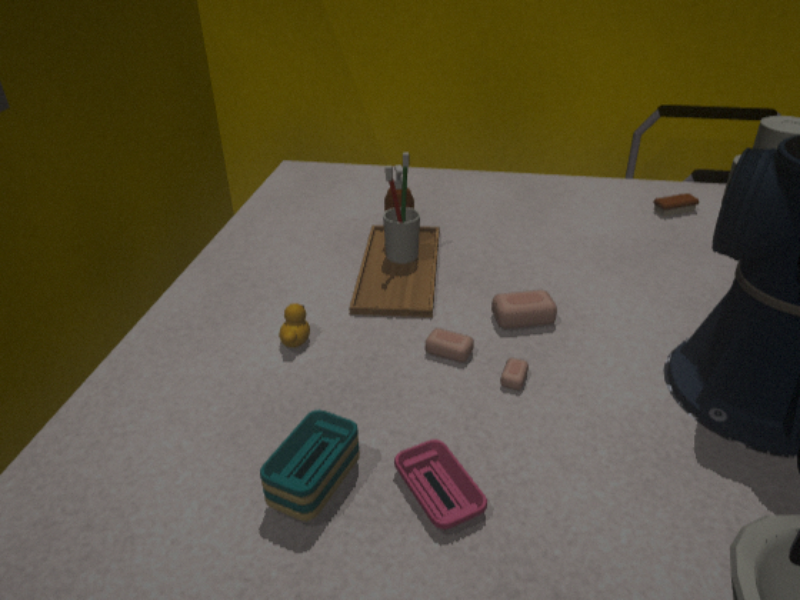

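The top view shows the teal stack at about (255,260), the lone pink dish at (260,337), and the tray's empty end on the left, around (470,280). The 68 mm soap is the middle-sized one at (395,330). In the side view the stack is at (310,462) and the soap at (450,345). The measured sizes agree with the ones listed.

```bash
cat >> h.py <<'E'
from scipy.spatial.transform import Rotation as Ro
def go(x,y,z,yaw,s=None):
    """print the tool-frame shift (mm) and turn to world pose (mm, tool y at yaw deg, tool down)"""
    s=s or env.get_state();R=Ro.from_quat(s["orientation"])
    a=np.radians(yaw);yt=np.array([np.cos(a),np.sin(a),0]);zt=np.array([0,0,-1.]);xt=np.cross(yt,zt)
    T=Ro.from_matrix(np.stack([xt,yt,zt],1))
    print("pos",(s["ee_pos"]*1000).round(1),"w",round(s["width"]*1000,1),"F",s["wrist_force"].round(1),"t",round(s["t"],2))
    print("travel",R.inv().apply(np.array([x,y,z])-s["ee_pos"]*1000).round(1),"rot",(R.inv()*T).as_rotvec().round(3))
E
python3 -c "
from h import *
go(565,261,130,-16.8)"
```

```text
pos [183.3 518.6 231.3] w 85.8 F [ 0.8 -0.4  0.4] t 0.9
travel [-445.8 -115.6  101.3] rot [-0.    -0.     1.524]
```

Emit:
send_rows --delta_rot '[[0, 0, 0.12], [0, 0, 0.24], [0, 0, 0.36], [0, 0, 0.48], [0, 0, 0.6]]' --travel '[[-36, -9, 5], [-72, -18, 10], [-108, -28, 16], [-144, -37, 22], [-180, -46, 28]]' --jaw '[85, 85, 85, 85, 85]' --squeeze 30

```text
t: 1.32
ee_pos: [0.3389, 0.414, 0.2032]
orientation: [0.455, 0.89, 0.0, 0.0]
wrist_force: [-0.1, 0.4, -0.5]
width: 0.0852
```

```bash
python3 -c "
from h import *
go(565,261,130,-16.8)"
```

```text
pos [338.9 414.  203.2] w 85.2 F [-0.1  0.4 -0.5] t 1.32
travel [-256.5   93.7   73.2] rot [ 0.    -0.     0.919]
```

Tracking is good. I'll send the next call with the full pose in every row.

Emit:
send_rows --delta_rot '[[0, 0, 0.12], [0, 0, 0.24], [0, 0, 0.36], [0, 0, 0.48], [0, 0, 0.6]]' --travel '[[-36, 13, 10], [-72, 26, 20], [-108, 39, 30], [-144, 52, 40], [-180, 66, 51]]' --jaw '[68, 68, 68, 68, 68]'

```text
t: 1.73
ee_pos: [0.4992, 0.3054, 0.1519]
orientation: [0.7, 0.714, 0.0, 0.0]
wrist_force: [0.6, 0.3, 0.8]
width: 0.0682
```

```bash
python3 -c "
from h import *
go(565,261,130,-16.8)"
```

```text
pos [499.2 305.4 151.9] w 68.2 F [0.6 0.3 0.8] t 1.73
travel [-45.7  64.9  22. ] rot [ 0.001 -0.001  0.313]
```

Emit:
send_rows --delta_rot '[[0, 0, 0.12], [0, 0, 0.24], [0, 0, 0.313], [0, 0, 0.313], [0, 0, 0.313]]' --travel '[[-16, 22, 7], [-32, 45, 15], [-46, 65, 22], [-46, 65, 22], [-46, 65, 22]]' --jaw '[68, 68, 68, 68, 68]'

```text
t: 2.15
ee_pos: [0.5654, 0.2599, 0.1293]
orientation: [0.803, 0.596, -0.0, -0.0]
wrist_force: [0.6, 0.3, -0.8]
width: 0.0679
```

```bash
python3 - <<'E'
from h import *
go(565,261,130,-16.8)
im=vision.get_image("side");w=cloud(im)
# points near the fingers, between the stack and gripper body
m=(abs(w[...,0]-.565)<.09)&(abs(w[...,1]-.261)<.06)&(w[...,2]>.09)&(w[...,2]<.3)
p=w[m];u=np.array([np.cos(np.radians(-16.8)),np.sin(np.radians(-16.8))])
s=(p[:,:2]-[.565,.261])@u
for n,k in(("neg",s<-.03),("pos",s>.03)): 
    print(n,k.sum(),(np.sort(p[k,2])[[0,5,20]]*1000).round(1), "inner s",(np.percentile(s[k],[0,5,50,95,100])*1000).round(1))
f=im["frame"];c=f[120:420,60:460];save("c",cv2.resize(c,(800,600)))
E
```

```text
pos [565.4 259.9 129.3] w 67.9 F [ 0.6  0.3 -0.8] t 2.15
travel [ 0.9 -0.7 -0.7] rot [-0.    -0.    -0.001]
neg 2002 [137.  140.6 144.7] inner s [-68.5 -66.7 -39.4 -31.4 -30. ]
pos 1015 [137.4 138.6 141.5] inner s [30.  33.9 52.5 64.9 68.7]
```

View pics/c.png

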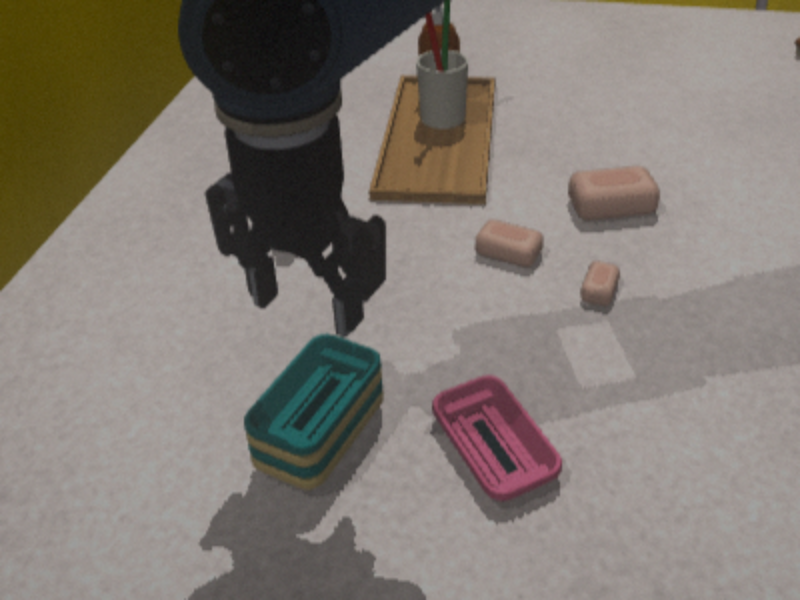

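The jaws stand over the stack at about (290,290) in the crop, lined up with its width. The tips are 7.5 mm behind the TCP at 68 mm opening, so the TCP height for the grip is 45.5 mm.

Emit:
send_rows --delta_rot '[[0, 0, 0], [0, 0, 0], [0, 0, 0], [0, 0, 0], [0, 0, 0]]' --travel '[[0, 0, 0], [1, -1, 10], [1, -1, 20], [1, -1, 30], [1, -1, 40]]' --jaw '[85.4, 85.4, 85.4, 85.4, 85.4]'

```text
t: 2.62
ee_pos: [0.5636, 0.2622, 0.0884]
orientation: [0.802, 0.597, -0.0, -0.0]
wrist_force: [0.4, -1.4, -0.2]
width: 0.0855
```

Emit:
send_rows --delta_rot '[[0, 0, 0], [0, 0, 0], [0, 0, 0], [0, 0, 0], [0, 0, 0]]' --travel '[[0, 0, 10], [0, 0, 20], [0, 0, 30], [0, 0, 40], [0, 0, 43]]' --jaw '[85.4, 85.4, 85.4, 85.4, 85.4]'

```text
t: 3.03
ee_pos: [0.5628, 0.2619, 0.0434]
orientation: [0.802, 0.597, -0.001, -0.001]
wrist_force: [-0.8, -0.9, -0.1]
width: 0.0854
```

Emit:
send_rows --delta_rot '[[0, 0, 0], [0, 0, 0], [0, 0, 0], [0, 0, 0], [0, 0, 0]]' --travel '[[0, 2, -2], [0, 2, -2], [0, 2, -2], [0, 2, -2], [0, 2, -2]]' --jaw '[85.4, 85.4, 80, 74, 66]' --squeeze 30

```text
t: 3.45
ee_pos: [0.5651, 0.2614, 0.0462]
orientation: [0.802, 0.597, -0.001, -0.0]
wrist_force: [-4.2, -2.1, 6.0]
width: 0.0671
```

Emit:
send_rows --delta_rot '[[0, 0, 0], [0, 0, 0], [0, 0, 0], [0, 0, 0], [0, 0, 0]]' --travel '[[0, 0, 0], [0, 0, 0], [0, 0, 0], [0, 0, 0], [0, 0, 0]]' --jaw '[60, 60, 60, 60, 60]'

```text
t: 3.87
ee_pos: [0.5651, 0.2615, 0.0463]
orientation: [0.802, 0.597, -0.001, -0.0]
wrist_force: [-0.9, -0.2, 2.0]
width: 0.0669
```

Gripped at 67 mm. Now I lift slowly.

Emit:
send_rows --delta_rot '[[0, 0, 0], [0, 0, 0], [0, 0, 0], [0, 0, 0], [0, 0, 0]]' --travel '[[0, 0, -3], [0, 0, -8], [0, 0, -15], [0, 0, -23], [0, 0, -32]]' --jaw '[60, 60, 60, 60, 60]' --squeeze 40

```text
t: 4.28
ee_pos: [0.5651, 0.2615, 0.0792]
orientation: [0.802, 0.597, -0.001, -0.0]
wrist_force: [-0.6, -0.2, -1.0]
width: 0.0669
```

Emit:
send_rows --delta_rot '[[0, 0, 0], [0, 0, 0], [0, 0, 0], [0, 0, 0], [0, 0, 0]]' --travel '[[0, 0, -10], [0, 0, -20], [0, 0, -30], [0, 0, -38], [0, 0, -40]]' --jaw '[60, 60, 60, 60, 60]'

```text
t: 4.7
ee_pos: [0.5659, 0.2617, 0.1211]
orientation: [0.802, 0.597, 0.0, -0.0]
wrist_force: [0.5, 0.6, -0.6]
width: 0.0667
```

```bash
python3 - <<'E'
from h import *
im=vision.get_image("side");w=cloud(im)
for x in spotter.outline_of("dish_top",im)[:4]:
    p=w[x["region"]];print(round(x["p"],2),np.round(x["uv"]),np.nanpercentile(p[:,2],[5,50,95]).round(3))
save("d",cv2.resize(im["frame"][120:420,60:460],(800,600)))
go(550,-171,130,5.2)
E
```

```text
0.88 [204. 288.] [0.116 0.123 0.136]
0.6 [312. 339.] [0.003 0.012 0.023]
pos [565.4 261.5 119.7] w 66.4 F [ 0.  -0.1 -1.5] t 4.8
travel [-418.6  109.7  -10.3] rot [-0.001  0.    -0.383]
```

View pics/d.png

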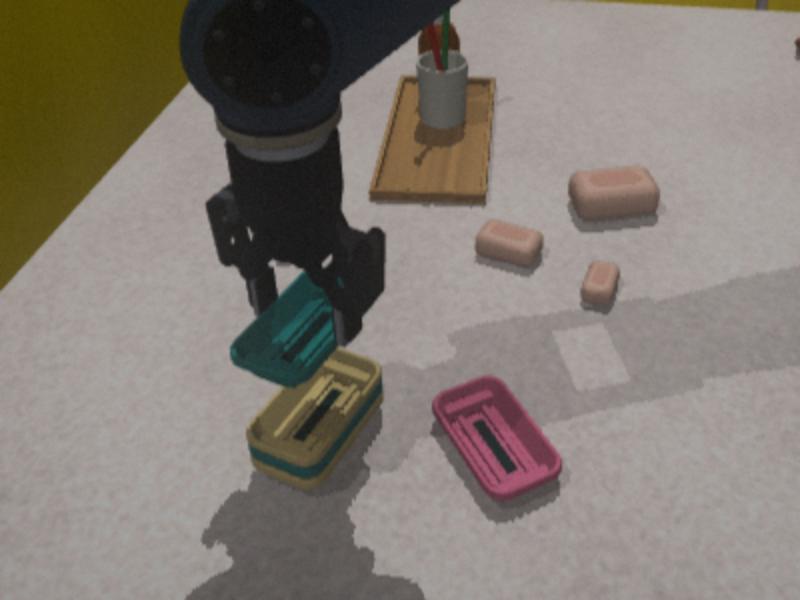

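Only the teal top dish is in the jaws, level, at about (290,330). The cream dish below stayed in place at (315,410). Next I carry it to the tray.

Emit:
send_rows --delta_rot '[[0, 0, -0.02], [0, 0, -0.05], [0, 0, -0.08], [0, 0, -0.11], [0, 0, -0.14]]' --travel '[[-20, 5, -3], [-50, 13, -6], [-80, 21, -10], [-110, 29, -10], [-140, 36, -10]]' --jaw '[60, 60, 60, 60, 60]'

```text
t: 5.22
ee_pos: [0.5592, 0.1157, 0.1293]
orientation: [0.758, 0.652, -0.001, -0.001]
wrist_force: [0.2, -0.6, -1.8]
width: 0.0663
```

```bash
python3 -c "
from h import *
go(550,-167,125,5.2)"
```

```text
pos [559.2 115.7 129.3] w 66.3 F [ 0.2 -0.6 -1.8] t 5.22
travel [-280.9   33.3    4.3] rot [-0.002  0.    -0.241]
```

Emit:
send_rows --delta_rot '[[0, 0, -0.03], [0, 0, -0.06], [0, 0, -0.09], [0, 0, -0.12], [0, 0, -0.15]]' --travel '[[-30, 4, 0], [-60, 7, 0], [-90, 11, 0], [-120, 14, 0], [-150, 18, 0]]' --jaw '[60, 60, 60, 60, 60]'

```text
t: 5.63
ee_pos: [0.5538, -0.0367, 0.1288]
orientation: [0.707, 0.708, -0.001, -0.001]
wrist_force: [1.0, 0.5, -0.7]
width: 0.0669
```

```bash
python3 -c "
from h import *
go(550,-167,100,5.2)"
```

```text
pos [553.8 -36.7 128.8] w 66.9 F [ 1.   0.5 -0.7] t 5.63
travel [-130.3   -3.9   28.8] rot [-0.003 -0.    -0.09 ]
```

Emit:
send_rows --delta_rot '[[0, 0, -0.03], [0, 0, -0.06], [0, 0, -0.09], [0, 0, -0.09], [0, 0, -0.09]]' --travel '[[-30, -1, 0], [-60, -2, 5], [-90, -3, 10], [-115, -4, 20], [-130, -4, 29]]' --jaw '[60, 60, 60, 60, 60]'

```text
t: 6.05
ee_pos: [0.5494, -0.169, 0.0989]
orientation: [0.675, 0.738, -0.001, -0.001]
wrist_force: [-0.7, 0.2, -1.1]
width: 0.0665
```

```bash
python3 - <<'E'
from h import *
s=env.get_state()
for n in("side","top"):
    im=vision.get_image(n);w=cloud(im)
    for x in spotter.outline_of("dish_top",im)[:4]:
        p=w[x["region"]];p=p[~np.isnan(p[:,0])];t=p[p[:,2]>np.percentile(p[:,2],95)-.007]
        print(n,round(x["p"],2),np.round(x["uv"]),np.percentile(p[:,2],[5,50,95]).round(3),cv2.minAreaRect((t[:,:2]*1000).astype(np.float32)))
go(550,-167,13,5.2)
E
```

```text
side 0.71 [310. 338.] [0.003 0.012 0.023] ((419.9513854980469, 249.47958374023438), (68.7401351928711, 119.8121337890625), 37.5174446105957)
side 0.65 [271. 167.] [0.094 0.103 0.114] ((550.01904296875, -168.7260284423828), (68.04537963867188, 122.85032653808594), 6.130390644073486)
top 0.67 [167. 237.] [0.001 0.015 0.025] ((422.537841796875, 286.7279357910156), (32.30540466308594, 80.3916015625), 65.30575561523438)
pos [ 549.7 -166.1   99.2] w 66.6 F [ 0.4  0.  -1.8] t 6.25
travel [-1.   0.6 86.2] rot [-0.004 -0.001 -0.   ]
```

Emit:
send_rows --delta_rot '[[-0.003, 0, 0], [-0.003, 0, 0], [-0.003, 0, 0], [-0.003, 0, 0], [-0.003, 0, 0]]' --travel '[[0, 0, 15], [0, 0, 32], [0, 0, 49], [0, 0, 64], [0, 0, 74]]' --jaw '[60, 60, 60, 60, 60]'

```text
t: 6.67
ee_pos: [0.5492, -0.1644, 0.0242]
orientation: [0.674, 0.739, 0.0, -0.001]
wrist_force: [0.2, -0.4, -1.7]
width: 0.0666
```

Emit:
send_rows --delta_rot '[[0, 0, 0], [0, 0, 0], [0, 0, 0], [0, 0, 0], [0, 0, 0]]' --travel '[[0, 0, 3], [0, 0, 5], [0, 0, 7], [0, 0, 9], [0, 0, 9]]' --jaw '[60, 60, 60, 60, 60]'

```text
t: 7.08
ee_pos: [0.5494, -0.1644, 0.0154]
orientation: [0.674, 0.739, 0.0, -0.001]
wrist_force: [0.1, -0.2, -2.0]
width: 0.0668
```

Emit:
send_rows --delta_rot '[[0, 0, 0], [0, 0, 0], [0, 0, 0], [0, 0, 0], [0, 0, 0]]' --travel '[[0, 0, 0.5], [0, 0, 1], [0, 0, 1.5], [0, 0, 2], [0, 0, 2]]' --jaw '[60, 60, 60, 60, 60]'

```text
t: 7.5
ee_pos: [0.5495, -0.1645, 0.0135]
orientation: [0.674, 0.739, 0.0, -0.001]
wrist_force: [1.2, -0.5, -0.4]
width: 0.0669
```

Emit:
send_rows --delta_rot '[[0, 0, 0], [0, 0, 0], [0, 0, 0], [0, 0, 0], [0, 0, 0]]' --travel '[[0, 0, 0.5], [0, 0, 1], [0, 0, 1], [0, 0, 1], [0, 0, 1]]' --jaw '[60, 60, 60, 60, 60]'

```text
t: 7.92
ee_pos: [0.5495, -0.1645, 0.0134]
orientation: [0.674, 0.739, 0.0, -0.001]
wrist_force: [-3.7, 1.1, 11.0]
width: 0.0666
```

It has contact, 11 N up. I open the jaws and then rise.

Emit:
send_rows --delta_rot '[[0, 0, 0], [0, 0, 0], [0, 0, 0], [0, 0, 0], [0, 0, 0]]' --travel '[[0, 0, 0], [0, 0, 0], [0, 0, 0], [0, 0, 0], [0, 0, 0]]' --jaw '[68, 72, 78, 85, 85]'

```text
t: 8.33
ee_pos: [0.5495, -0.1645, 0.0133]
orientation: [0.674, 0.739, 0.0, -0.001]
wrist_force: [-0.6, -0.5, -0.3]
width: 0.085
```

Emit:
send_rows --delta_rot '[[0, 0, 0], [0, 0, 0], [0, 0, 0], [0, 0, 0], [0, 0, 0]]' --travel '[[0, 0, -8], [0, 0, -25], [0, 0, -50], [0, 0, -80], [0, 0, -110]]' --jaw '[85, 85, 85, 85, 85]'

```text
t: 8.75
ee_pos: [0.5493, -0.1645, 0.1248]
orientation: [0.674, 0.739, -0.0, -0.001]
wrist_force: [-0.1, -0.9, -0.4]
width: 0.0849
```

```bash
python3 - <<'E'
from h import *
im=vision.get_image("side");w=cloud(im)
for q in("dish_top","soap"):
  for x in spotter.outline_of(q,im)[:3]:
    p=w[x["region"]];p=p[~np.isnan(p[:,0])];t=p[p[:,2]>np.percentile(p[:,2],95)-.007]
    print(q,round(x["p"],2),np.round(x["uv"]),np.percentile(p[:,2],[5,50,95]).round(3),[np.round(a,1) for a in cv2.minAreaRect((t[:,:2]*1000).astype(np.float32))])
go(437.5,-15,100,75)
E
```

```text
dish_top 0.87 [277. 198.] [0.009 0.018 0.029] [array([ 549.5, -161.8]), array([ 68.2, 118.9]), np.float64(5.8)]
dish_top 0.73 [308. 339.] [0.003 0.012 0.023] [array([419.7, 249.3]), array([ 68.9, 119.9]), np.float64(37.1)]
dish_top 0.63 [214. 322.] [0.029 0.038 0.049] [array([565.1, 262.2]), array([119.9,  68.6]), np.float64(73.5)]
soap 0.92 [315. 240.] [0.004 0.025 0.03 ] [array([438. , -14.8]), array([41.3, 64.8]), np.float64(74.9)]
soap 0.9 [358. 262.] [0.006 0.02  0.023] [array([339.8,  34. ]), array([50.4, 29.3]), np.float64(80.6)]
soap 0.76 [369. 216.] [0.009 0.035 0.042] [array([ 330.4, -118.3]), array([89.9, 55.8]), np.float64(16.9)]
pos [ 550.8 -165.1  126. ] w 84.9 F [ 0.4 -1.1 -0.6] t 8.9
travel [159.9 -99.1  25.5] rot [ 0.002  0.002 -1.217]
```

The dish stands at (549.5,-163), rim top at 28 mm and yaw about 5.5°, and the rest of the stack has not moved. Now to the soap.

Emit:
send_rows --delta_rot '[[0, 0, -0.12], [0, 0, -0.24], [0, 0, -0.36], [0, 0, -0.48], [0, 0, -0.6]]' --travel '[[16, -10, 0], [32, -20, 0], [48, -30, 0], [64, -40, 0], [80, -50, 0]]' --jaw '[75, 75, 75, 75, 75]'

```text
t: 9.32
ee_pos: [0.4924, -0.0892, 0.1249]
orientation: [0.423, 0.906, 0.0, 0.001]
wrist_force: [0.6, 0.3, -0.9]
width: 0.0751
```

```bash
python3 -c "
from h import *
go(438,-15,100,75)"
```

```text
pos [492.4 -89.2 124.9] w 75.1 F [ 0.6  0.3 -0.9] t 9.32
travel [91.9  6.  24.8] rot [ 0.001  0.001 -0.611]
```

Emit:
send_rows --delta_rot '[[0, 0, -0.12], [0, 0, -0.24], [0, 0, -0.36], [0, 0, -0.48], [0, 0, -0.6]]' --travel '[[18, 1, 0], [37, 2, 5], [55, 4, 10], [74, 5, 18], [92, 6, 25]]' --jaw '[42, 42, 42, 42, 42]'

```text
t: 9.73
ee_pos: [0.4367, -0.0141, 0.0988]
orientation: [0.133, 0.991, 0.0, 0.0]
wrist_force: [0.6, 0.3, -0.9]
width: 0.0419
```

```bash
python3 - <<'E'
from h import *
go(438,-15,16,75)
im=vision.get_image("side");w=cloud(im)
m=(abs(w[...,0]-.438)<.05)&(abs(w[...,1]+.015)<.06)&(w[...,2]>.06)&(w[...,2]<.2)
print((np.sort(w[m][:,2])[[0,3,8,20]]*1000).round(1))
E
```

```text
pos [436.7 -14.1  98.8] w 41.9 F [ 0.6  0.3 -0.9] t 9.73
travel [-1.5 -0.6 82.8] rot [ 0.     0.    -0.005]
[100.6 102.  102.7 104.4]
```

Emit:
send_rows --delta_rot '[[0, 0, 0], [0, 0, 0], [0, 0, 0], [0, 0, 0], [0, 0, 0]]' --travel '[[-1, -0.5, 0], [-1.5, -0.5, 10], [-1.5, -0.5, 25], [-1.5, -0.5, 40], [-1.5, -0.5, 55]]' --jaw '[70, 70, 70, 70, 70]'

```text
t: 10.2
ee_pos: [0.4355, -0.0137, 0.0413]
orientation: [0.13, 0.992, 0.0, -0.002]
wrist_force: [0.8, 0.2, 1.4]
width: 0.0701
```

```bash
python3 -c "
from h import *
go(438,-15,16,75)"
```

```text
pos [435.5 -13.7  41.3] w 70.1 F [0.8 0.2 1.4] t 10.2
travel [-2.8 -0.6 25.3] rot [ 0.    -0.003  0.001]
```

Emit:
send_rows --delta_rot '[[0, 0, 0], [0, 0, 0], [0, 0, 0], [0, 0, 0], [0, 0, 0]]' --travel '[[-1, -0.5, 8], [-2, -0.5, 16], [-2, -0.5, 22], [-2, -0.5, 25], [-2, -0.5, 25]]' --jaw '[70, 70, 70, 70, 70]'

```text
t: 10.62
ee_pos: [0.4372, -0.0148, 0.0159]
orientation: [0.13, 0.991, 0.0, -0.002]
wrist_force: [0.1, 0.2, -0.1]
width: 0.0699
```

```bash
python3 -c "
from h import *
go(438,-15,16,75)"
```

```text
pos [437.2 -14.8  15.9] w 69.9 F [ 0.1  0.2 -0.1] t 10.62
travel [-0.9  0.  -0.1] rot [ 0.    -0.004  0.001]
```

Emit:
send_rows --delta_rot '[[0, 0, 0], [0, 0, 0], [0, 0, 0], [0, 0, 0], [0, 0, 0]]' --travel '[[0, 0, 0], [0, 0, 0], [0, 0, 0], [0, 0, 0], [0, 0, 0]]' --jaw '[60, 52, 46, 36, 36]' --squeeze 35

```text
t: 11.03
ee_pos: [0.4374, -0.0148, 0.0165]
orientation: [0.13, 0.992, 0.0, -0.002]
wrist_force: [-1.5, 0.3, 7.6]
width: 0.0412
```

Emit:
send_rows --delta_rot '[[0, 0, 0], [0, 0, 0], [0, 0, 0], [0, 0, 0], [0, 0, 0]]' --travel '[[0, 0, 0], [0, 0, 0], [0, 0, -2], [0, 0, -6], [0, 0, -12]]' --jaw '[34, 34, 34, 34, 34]'

```text
t: 11.45
ee_pos: [0.4372, -0.0148, 0.0286]
orientation: [0.13, 0.992, 0.0, -0.002]
wrist_force: [-0.2, 1.3, -0.5]
width: 0.0408
```

```bash
python3 - <<'E'
from h import *
im=vision.get_image("side");w=cloud(im)
for x in spotter.outline_of("soap",im)[:3]:
    p=w[x["region"]];print(round(x["p"],2),np.round(x["uv"]),np.nanpercentile(p,[5,50,95],axis=0)[:,2].round(3))
go(549.5,-163,80,5.5)
E
```

```text
0.85 [360. 258.] [0.009 0.021 0.023]
0.72 [319. 240.] [0.002 0.034 0.042]
0.66 [369. 218.] [0.012 0.036 0.042]
pos [438.  -14.9  29.4] w 40.8 F [-0.4  0.  -1.2] t 11.55
travel [-145.8 -114.3  -50.9] rot [-1.000e-03 -2.000e-03  1.214e+00]
```

The soap has been lifted 12 mm and is held at 41 mm width.

Emit:
send_rows --delta_rot '[[0, 0, 0.08], [0, 0, 0.18], [0, 0, 0.3], [0, 0, 0.41], [0, 0, 0.52]]' --travel '[[0, 0, -15], [-5, -4, -35], [-20, -16, -55], [-40, -31, -65], [-60, -47, -70]]' --jaw '[34, 34, 34, 34, 34]'

```text
t: 11.97
ee_pos: [0.4851, -0.0765, 0.1012]
orientation: [0.383, 0.924, 0.0, 0.0]
wrist_force: [1.4, -0.1, -1.0]
width: 0.0414
```

```bash
python3 -c "
from h import *
go(549.5,-163,80,5.5)"
```

```text
pos [485.1 -76.5 101.2] w 41.4 F [ 1.4 -0.1 -1. ] t 11.97
travel [-106.6  -15.7   21.3] rot [0.001 0.    0.689]
```

Emit:
send_rows --delta_rot '[[0, 0, 0.11], [0, 0, 0.22], [0, 0, 0.34], [0, 0, 0.46], [0, 0, 0.58]]' --travel '[[-20, -3, 0], [-42, -6, 0], [-64, -9, 0], [-86, -13, 0], [-107, -16, 0]]' --jaw '[34, 34, 34, 34, 34]'

```text
t: 12.38
ee_pos: [0.5499, -0.1645, 0.1012]
orientation: [0.633, 0.774, 0.0, 0.0]
wrist_force: [-0.9, 0.4, -0.4]
width: 0.041
```

```bash
python3 -c "
from h import *
go(549.5,-163,70,5.5)"
```

```text
pos [ 549.9 -164.5  101.2] w 41.0 F [-0.9  0.4 -0.4] t 12.38
travel [ 1.6 -0.1 31.2] rot [ 0.001 -0.     0.103]
```

Emit:
send_rows --delta_rot '[[0, 0, 0.05], [0, 0, 0.103], [0, 0, 0.103], [0, 0, 0.103], [0, 0, 0.103]]' --travel '[[1, 0, 5], [1.5, 0, 14], [1.5, 0, 24], [1.5, 0, 31], [1.5, 0, 31]]' --jaw '[34, 34, 34, 34, 34]'

```text
t: 12.8
ee_pos: [0.5487, -0.1626, 0.0686]
orientation: [0.672, 0.741, -0.0, -0.001]
wrist_force: [-0.1, -0.6, -0.3]
width: 0.041
```

```bash
python3 - <<'E'
from h import *
im=vision.get_image("side");w=cloud(im)
a=np.radians(5.5);ux=np.array([-np.sin(a),np.cos(a)]);uy=np.array([-np.cos(a),-np.sin(a)]);c0=np.array([549.5,-163])
for q in("dish_top","soap"):
  for x in spotter.outline_of(q,im)[:5]:
    p=w[x["region"]];p=p[~np.isnan(p[:,0])]*1000
    if abs(np.median(p[:,:2],0)-c0).max()>60: continue
    if q=="soap": p=p[(p[:,2]>50)]
    else: p=p[p[:,2]>np.percentile(p[:,2],95)-7]
    d=p[:,:2]-c0
    print(q,round(x["p"],2),np.percentile(p[:,2],[2,50,98]).round(1),"along",np.percentile(d@ux,[1,99]).round(1),"across",np.percentile(d@uy,[1,99]).round(1),cv2.minAreaRect(p[:,:2].astype(np.float32)))
go(549.5,-163,28.5,5.5)
save("e",cv2.resize(im["frame"][100:280,160:400],(800,600)))
E
```

```text
dish_top 0.7 [22.7 27.3 51.8] along [-55.5  61. ] across [-33.1  33.8] ((549.3339233398438, -163.19775390625), (67.65472412109375, 123.73193359375), 5.621448040008545)
soap 0.6 [57.5 78.3 82. ] along [-24.4  35.9] across [-18.5  20.7] ((549.447265625, -156.97821044921875), (39.721534729003906, 61.78721237182617), 9.613646507263184)
pos [ 549.8 -163.    70.5] w 41.0 F [-0.4 -0.5 -1.1] t 12.95
travel [-0.  -0.3 42. ] rot [ 0.001 -0.     0.001]
```

View pics/e.png

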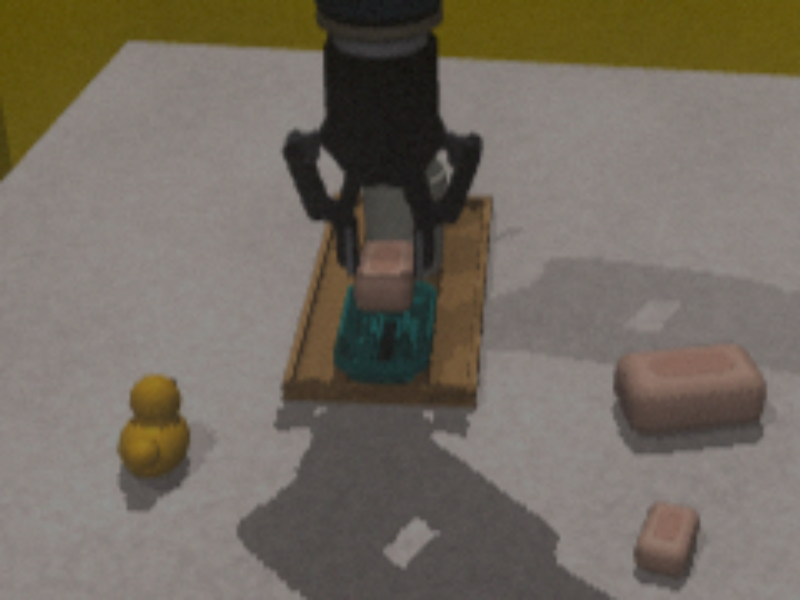

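The soap hangs level and centred over the dish: soap at (387,275) and dish at (387,335) in the crop. The offset is about 1 to 2 mm, so I lower it.

Emit:
send_rows --delta_rot '[[0, 0, 0], [0, 0, 0], [0, 0, 0], [0, 0, 0], [0, 0, 0]]' --travel '[[0, 0, 8], [0, 0, 18], [0, 0, 27], [0, 0, 33], [0, 0, 36]]' --jaw '[34, 34, 34, 34, 34]'

```text
t: 13.37
ee_pos: [0.5492, -0.1627, 0.033]
orientation: [0.672, 0.741, 0.0, -0.001]
wrist_force: [0.1, 0.8, -0.6]
width: 0.0411
```

Emit:
send_rows --delta_rot '[[0, 0, 0], [0, 0, 0], [0, 0, 0], [0, 0, 0], [0, 0, 0]]' --travel '[[0, 0, 0.5], [0, 0, 1], [0, 0, 1.5], [0, 0, 2], [0, 0, 2]]' --jaw '[34, 34, 34, 34, 34]'

```text
t: 13.78
ee_pos: [0.5493, -0.1628, 0.0312]
orientation: [0.672, 0.741, 0.0, -0.0]
wrist_force: [0.8, 0.2, -1.2]
width: 0.041
```

Emit:
send_rows --delta_rot '[[0, 0, 0], [0, 0, 0], [0, 0, 0], [0, 0, 0], [0, 0, 0]]' --travel '[[0, 0, 0.5], [0, 0, 1], [0, 0, 1.5], [0, 0, 2], [0, 0, 2]]' --jaw '[34, 34, 34, 34, 34]'

```text
t: 14.2
ee_pos: [0.5494, -0.1628, 0.0295]
orientation: [0.672, 0.741, 0.0, -0.0]
wrist_force: [-2.3, 0.4, 3.3]
width: 0.041
```

Emit:
send_rows --delta_rot '[[0, 0, 0], [0, 0, 0], [0, 0, 0], [0, 0, 0], [0, 0, 0]]' --travel '[[0, 0, 0], [0, 0, 0], [0, 0, 0], [0, 0, 0], [0, 0, 0]]' --jaw '[43, 48, 55, 65, 70]'

```text
t: 14.62
ee_pos: [0.5494, -0.1628, 0.0295]
orientation: [0.672, 0.741, 0.0, -0.0]
wrist_force: [0.2, -0.1, 0.5]
width: 0.0698
```

Emit:
send_rows --delta_rot '[[0, 0, 0], [0, 0, 0], [0, 0, 0], [0, 0, 0], [0, 0, 0]]' --travel '[[0, 0, -8], [0, 0, -25], [0, 0, -55], [0, 0, -85], [0, 0, -115]]' --jaw '[70, 70, 70, 70, 70]'

```text
t: 15.03
ee_pos: [0.5491, -0.1628, 0.1463]
orientation: [0.672, 0.741, 0.0, -0.0]
wrist_force: [0.6, 0.1, 1.0]
width: 0.07
```

Emit:
send_rows --delta_rot '[[0, 0, 0], [0, 0, 0], [0, 0, 0], [0, 0, 0], [0, 0, 0]]' --travel '[[30, 0, -10], [65, 0, -20], [100, 0, -20], [135, 0, -20], [165, 0, -20]]' --jaw '[70, 70, 70, 70, 70]'

```text
t: 15.45
ee_pos: [0.5326, 0.0033, 0.1673]
orientation: [0.672, 0.741, 0.0, -0.0]
wrist_force: [-0.1, 0.1, -0.4]
width: 0.0701
```

```bash
python3 - <<'E'
from h import *
s=env.get_state();print(s["ee_pos"].round(3))
a=np.radians(5.5);ux=np.array([-np.sin(a),np.cos(a)]);uy=np.array([-np.cos(a),-np.sin(a)]);c0=np.array([549.5,-163])
out=[]
for n in("top","side"):
  im=vision.get_image(n);w=cloud(im)*1000
  for q in("dish_top","soap","mug","pump_bottle","duck"):
   for x in spotter.outline_of(q,im)[:4]:
    p=w[x["region"]];p=p[~np.isnan(p[:,0])]
    if q in("dish_top","soap"):
      d=p[:,:2]-c0;p=p[abs(d).max(1)<80]
      if len(p)<30: continue
      p=p[p[:,2]>np.percentile(p[:,2],95)-8]
    d=p[:,:2]-c0
    print(n,q,round(x["p"],2),np.percentile(p[:,2],[5,50,98]).round(1),"along",np.percentile(d@ux,[1,99]).round(1),"across",np.percentile(d@uy,[1,99]).round(1),[np.round(v,1) for v in cv2.minAreaRect(p[:,:2].astype(np.float32))],np.median(p[:,:2],0).round())
  f=im["frame"];out.append(cv2.resize(f[130:270,240:440] if n=="top" else f[130:270,180:380],(800,560)))
save("f",cv2.resize(np.vstack(out),(420,588)))
E
```

```text
[0.533 0.003 0.167]
top dish_top 0.95 [24.2 28.1 39.6] along [-58.5  58.1] across [-33.9  34. ] [array([ 549.4, -163.2]), array([ 68.5, 118.3]), np.float64(6.0)] [ 550. -169.]
top soap 0.58 [38.4 41.4 47.9] along [-30.1  32.3] across [-17.2  19.6] [array([ 547.7, -161.7]), array([39.5, 64.8]), np.float64(7.0)] [ 550. -163.]
top soap 0.47 [ 9.8 13.4 29.2] along [-81.2  66.2] across [-67.   68.4] [array([ 549.9, -171.2]), array([136.6, 150. ]), np.float64(5.0)] [ 523. -172.]
top mug 0.68 [ 11.1  70.9 195.7] along [-155.7  -92.4] across [-26.8  35.4] [array([ 563.3, -293.9]), array([66.9, 83.8]), np.float64(35.5)] [ 557. -289.]
top pump_bottle 0.74 [ 35.  105.1 161.2] along [-211.1 -163.6] across [-30.7  20.8] [array([ 579.4, -361. ]), array([53.5, 81.2]), np.float64(31.0)] [ 561. -344.]
top duck 0.37 [ 8.2 21.7 33.1] along [-57.6  57.8] across [-33.8  33.8] [array([ 549.8, -163.2]), array([ 69.1, 118.3]), np.float64(5.3)] [ 550. -164.]
side dish_top 0.58 [22.6 27.2 36.3] along [-58.5  59.4] across [-33.4  33.8] [array([ 549.5, -162.6]), array([ 68. , 119.5]), np.float64(5.7)] [ 544. -154.]
side soap 0.88 [36.2 40.8 43.5] along [-20.7  34.2] across [-18.2  20.3] [array([ 548.2, -157.2]), array([40.9, 57.2]), np.float64(9.2)] [ 547. -152.]
side mug 0.69 [10.5 53.  92.8] along [-227.4  174.1] across [-42.3  37.2] [array([ 542.7, -226.3]), array([ 61.9, 481.2]), np.float64(16.1)] [ 564. -261.]
side pump_bottle 0.35 [20.9 39.  43.3] along [-25.2  35.2] across [-20.5  20.6] [array([ 549.1, -159.7]), array([42.2, 64.6]), np.float64(5.7)] [ 547. -142.]
side duck 0.84 [ 1.1 32.8 57.7] along [ 67.9 180.6] across [-175.8 -119.2] [array([689.4, -39.7]), array([ 48.1, 144.2]), np.float64(20.1)] [670.  -2.]
```

View pics/f.png

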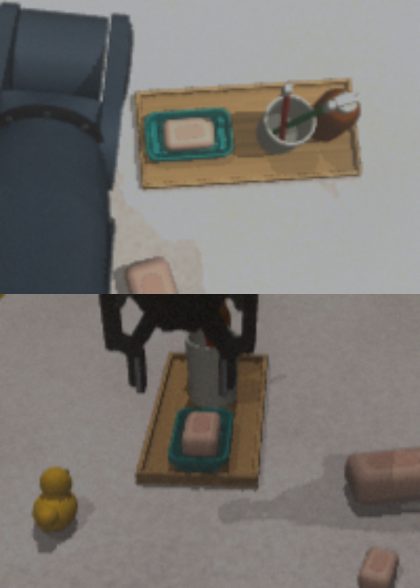

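The soap lies flat and centred in the dish: (190,133) in the top half of the picture and (200,433) in the side half. Its top is at 41 mm, as expected, and its offsets are about 1 mm. The mug, bottle and duck stand where they were.

```bash
python3 -c "
from h import *
print(env.job_done())"
```

```text
the job is handed in; nothing more can be done
None
```

The soap is ready at the washstand, and I handed the job in at about 16 s of the 69 s allowed. The hand-in reports no verdict, so the results below are from my own last checks.

- **Dish:** I lifted only the teal top dish and set it on the empty end of the tray. It stands about 8 mm from the middle of that end, lengthwise to within about 1°, with its rim at 28 mm as it should be.
- **Soap:** The 68 mm bar lies flat and lengthwise in the dish, about 1 mm off centre each way. Its top is at 41 mm, which matches resting on the ribs.
- **Other dishes:** I measured the stack after lifting the top dish, and it had moved 1 mm or less. I did not measure it again at the end, but the arm did not go near it after that.
- **Mug, pump bottle and duck:** They look unmoved in the last picture. A few of the final network outlines for them were wrong: the duck in the top view, and the mug and bottle in the side view. For these three I relied mainly on the picture.
- **Gripper:** It is well clear of everything.

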